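# Clear down the inspection set-up

### The job

The inspection is finished, so clear the set-up away. First lift the manifold block off the pair of parallels and lay it flat in the foam-lined transit tray; then stand the two parallels on edge in the slots of their wooden block, one in each slot, and put each ring gauge on the stand, the large ring over the thick post and the small ring over the thin one. Set everything down rather than dropping it, do not tip the block over, and leave the loupe and the leaf gauge where they lie.

Things in the scene. Friction and masses are not known exactly. Their poses are not given: they have to be found in the camera images.
- manifold_block: Manifold block: a bare aluminium block, 56 mm (its x) by 60 mm (its y) by 50 mm high, about 0.42 kg, with a brass port and four cap screws on its top face. At the start it lies across the pair of parallels, 39 mm above the bench. Origin: centre of its underside; z up.
- parallel_a: One of two identical ground-steel parallels (bars): 12 mm thick (its x), 150 mm long (its y), 36 mm high, about 0.48 kg, standing on its long narrow edge, with three dark cross holes shown on its sides. The two stand side by side with their centre lines 42 to 46 mm apart on a 3 mm black rubber mat (108 x 178 mm, fixed), under the manifold block. Origin: centre of its underside; z up.
- parallel_b: The other parallel, the same in every way as parallel_a. Either parallel may go in either slot. Origin: centre of its underside; z up.
- ring_large: Large ring gauge: plain steel ring lying flat on the bench, outside diameter 64 mm, bore 44 mm, 24 mm high, about 0.32 kg. The leaf gauge lies beside it, its centre about 90 mm off, and a hex key as far off on the other side. Either face may go down. Origin: centre of its underside; z along its axis, up.
- ring_small: Small ring gauge: plain steel ring lying flat on the bench, outside diameter 44 mm, bore 26 mm, 20 mm high, about 0.16 kg. The loupe stands beside it, its centre about 85 mm off, and a small steel V-block (38 mm square, 30 mm high) as far off on the other side. Either face may go down. Origin: centre of its underside; z along its axis, up.
- transit_tray: Transit tray for the manifold block: square black plastic tray, 106 x 106 mm outside, 94 x 94 mm inside, walls 6 mm thick with their top 22 mm above the bench; the grey foam floor inside (stiff) is 8 mm above the bench. It does not move. Origin: centre of its underside, on the bench; x and y along its sides.
- parallels_block: Storage block for the parallels: flat wooden block, 98 mm (its x) by 182 mm (its y), 16 mm thick, with two straight, blue-lined slots along its y. Each slot is 28 mm wide and 166 mm long with its floor 6 mm above the bench (10 mm deep); the slots' centre lines lie at its x = -25 mm and x = +25 mm. It does not move. Origin: centre of its underside, on the bench.
- gauge_stand: Stand for the ring gauges: flat wooden base, 72 mm (its x) by 166 mm (its y), 12 mm thick, with two upright steel posts whose tapered tops are 46 mm above the bench. The thick post, 28 mm in diameter, stands at its y = -45 mm; the thin post, 10 mm in diameter, at its y = +45 mm; both at its x = 0. It does not move. Origin: centre of its underside, on the bench.
- loupe: Black eye loupe standing on its wide end, 36 mm across and 30 mm high, loose; to be left alone. Origin: centre of its underside.
- leaf_gauge: Folded steel leaf gauge lying flat, 70 mm (its x) by 22 mm by 9 mm, loose; to be left alone. Origin: centre of its underside.

How it is judged:
By the outcome, as a careful person would: the job done as asked, in the order asked, and still so for the second after the job is handed in, with the robot touching nothing.
It also fails if it takes over 115 s, if anything falls off the work surface, if the arm or the gripper's body presses on something with over 40 N, if the wrist force passes 120 N, or if a joint passes its speed limit or range.

### The arm

A 6-joint arm with a two-finger parallel gripper is mounted at the origin on the work surface. World frame = base frame: x ahead of the robot, y to its left, z up, the work surface at z = 0. Lengths are in mm, angles in rad, forces in N, time in s.
With the tool pointing down it reaches from about 400 to 925 mm from the base axis. Payload 12.5 kg.
Tool frame: the origin (TCP) lies midway between the tips of the shut fingers; the grasp point (between the pads) lies 19 mm behind it (env.pinch_z is the z of the grasp point in the tool frame, in mm); z points along the fingers, y is the line along which they close (so a half turn about z gives the same grasp; the last joint's range is limited). The gripper opens to 95 mm and grips with 3 to 60 N. Pads are 20 mm wide; open, the fingers measure 119 mm over their backs; the gripper's body (75 mm by 180 mm) begins 59 mm behind the grasp point.
Start: joints at [1.138, 0.491, 1.559, -0, 1.092, -0.106], TCP at [200.617, 591.945, 214.661] pointing down, gripper open.
Joint ranges: [-3.1, 3.1], [-0.84, 2.19], [0.05, 2.79], [-1.13, 4.28], [0.06, 2.93], [-2.69, 2.69]. Speed limits (rad/s): [2.22, 2.22, 2.79, 3.14, 3.14, 3.14].

### API

Orientations are given as [roll, pitch, yaw] about the fixed x, y, z axes, in that order (R = Rz(yaw) Ry(pitch) Rx(roll)).
In Python, from cell import env, eyes gives the robot as it stands.
- The arm moves only by the shell command python3 -m inch 'ROWS'. ROWS is JSON, a list of rows, each a list of 3 entries, a list of its own where there are three numbers: the shift along the tool's x, y, z in units of 60 mm (1.0 is 60 mm), then the turn about the tool's z in units of 5 degrees (1.0 is 5 degrees), then the closure, from -1 (fully open) to 1 (shut). In form: [[[tx, ty, tz], turn, claw], ...]. A call has exactly 10 rows; each row shifts and turns the commanded pose from where the row before left it, along the tool's axes as they then stand; what a row does not reach is not made up. A row lasts 1/8 s, in which the tool goes at most 62.5 mm and 10.7 degrees, less where a joint would pass 70% of its speed; a pose out of reach is approached as far as the arm can. A call is refused whole if a number of a shift passes 1 or a number of a turn 1, either way. A call with a gripper value outside its range is refused whole. The fingers move at their own pace and stop on an object; the grip force is fixed at half the most. Time passes only in rows, so rows that do not move let the fingers close, or fill a call up. It gives the time, the measured TCP pose, the force, the opening and the grip force at its end, in the units of the state.
- env.state(): the state, without advancing time (a new reading comes with each control period).
- eyes.read_camera(name): name is "scene" or "side" or "wrist"; returns a dict with "pixels" (480x640x3 uint8, red, green, blue), "fx", "fy", "cx", "cy" (pixels), "extrinsics" (4x4, takes a point from world to camera coordinates). Camera axes: x right, y down, z forward; pixel columns grow to the right and rows downward; lengths in mm; the calibration is good to about 2 mm. The wrist camera is an equidistant fisheye: a pixel r from the principal point sees the ray r / f radians off the axis. A picture is of the moment at which its call begins. There is no depth.
- env.job_done(): hands the job in; it is judged then, once.
Trained networks look in a picture, given as the dict that the camera call returned (one of the last four; its "shot" number tells which), for a name from the list of things; names that differ only in an ending like _2 or _b are one class to them, and where a whole thing is asked for, a point or a joint stands for the part that bears it (a point fixed in the world has none). Each returns a list of dicts, best first, with "score" (0 to 1); they miss things now and then, are a little off and sometimes report something else, mostly with a low value. They report only what shows in the picture. A call takes as long as a camera call.
- eyes.boxes_of(name, picture): "centre" ([row, column] in pixels, amid what is visible of it).
- eyes.cut_out(name, picture): "mask" (480x640 bool, what is visible of it) and "centre" ([row, column] in pixels, amid what is visible of it).
- eyes.spot_point(name, picture): "centre" ([row, column] in pixels: a listed point, or the origin of a listed thing).
The state is a dict: "t": time; "joints": joint angles; "qvel": joint speeds; "tau": joint torques, N m; "eef_pos": TCP position; "tcp_rot": TCP orientation; "ft_force": force on the tool from outside, world axes, zero at the start; "moment": the same for the moment, N m; "opening": opening from 0.0 (shut) to 1.0 (fully open); "grip_force": force on a finger pad.
Only numpy, scipy, OpenCV 4.12 (cv2) and the standard library are available. Lean on these libraries where they do the work, as an engineer would, in place of code of your own. Each camera call takes 0.05 s, during which the arm holds its last target. There are 200 camera calls.

## Working session

There is one attempt and no reset: what is moved stays moved. The work goes in short steps, Python scripts to look and compute and a shell command to move; the robot and the scene stay as the last step left them, time stands still between calls to the robot, and variables do not carry over. Pictures are saved under pics/ and viewed, at most 14 in all, crops included, and the job is handed in when it is done.

```bash
ls; mkdir -p pics; python3 - <<'E'
from cell import env, eyes
import cv2
print(env.state()); print(env.pinch_z)
for n in ("scene","side"):
    p=eyes.read_camera(n); print(n,p["fx"],p["fy"],p["cx"],p["cy"],p["extrinsics"].tolist() if hasattr(p["extrinsics"],'tolist') else p["extrinsics"])
    cv2.imwrite(f"pics/{n}0.png",p["pixels"][:,:,::-1])
    for o in "manifold_block parallel_a ring_large ring_small transit_tray parallels_block gauge_stand loupe leaf_gauge".split():
        print(o,[( [round(v) for v in d["centre"]],round(d["score"],2)) for d in eyes.spot_point(o,p)][:3])
E
```

```text
pics
{'t': 0.0, 'joints': array([ 1.13839642e+00,  4.91515876e-01,  1.55947585e+00,  8.28131915e-07,
        1.09168403e+00, -1.05604352e-01]), 'qvel': array([ 1.21959795e-03, -4.48550968e-04,  2.32609564e-03,  4.01070718e-04,
        8.88778294e-04,  9.87226612e-05]), 'tau': array([ 1.82947997e-04, -6.12648368e+01, -2.58179265e+01,  6.92499080e-02,
        4.82226012e-02, -4.19816092e-05]), 'eef_pos': array([200.50514569, 591.69736521, 214.07979532]), 'tcp_rot': array([-3.14051567e+00, -1.14897802e-04,  2.81479666e+00]), 'ft_force': array([ 0.18691202, -0.4805375 ,  0.1941166 ]), 'moment': array([ 0.06854093, -0.01454339, -0.01823574]), 'grip_force': 0.0, 'opening': 1.0005592495251932}
-18.8
scene 608.2342150436764 608.2342150436764 319.67125454397296 230.11970643824063 [[-0.8732925756183608, 0.4871237542436839, 0.008397941497087957, 469.30900697058047], [0.39959423728123594, 0.7260221791009248, -0.5596572531337121, -212.06334382250304], [-0.2787194340218794, -0.485388755025375, -0.8286816237816786, 1190.7429162912242], [0.0, 0.0, 0.0, 1.0]]
manifold_block [([206, 358], 0.92)]
paral
[... 282 characters left out ...]
], 0.61)]
side 585.0229586267868 585.0229586267868 323.6740043525186 240.49245750144584 [[0.999259362568406, -0.03846806126268502, 0.0009667378513369325, -542.0011392504201], [-0.0258284240209149, -0.6891271832752114, -0.7241799622909825, 82.96294252786541], [0.028524004487075805, 0.7236186381885582, -0.6896103592857038, 1182.2001798813367], [0.0, 0.0, 0.0, 1.0]]
manifold_block []
parallel_a [([273, 296], 0.74), ([269, 274], 0.64)]
ring_large [([369, 381], 0.56)]
ring_small [([197, 359], 0.7)]
transit_tray [([275, 372], 0.73)]
parallels_block [([202, 290], 0.72)]
gauge_stand [([174, 348], 0.61), ([375, 284], 0.56)]
loupe [([173, 348], 0.76)]
leaf_gauge [([323, 383], 0.57), ([273, 296], 0.3)]
```

View pics/scene0.png

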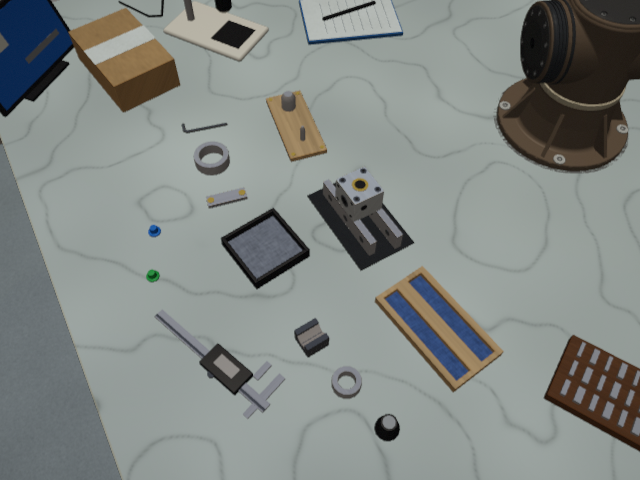

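View pics/side0.png

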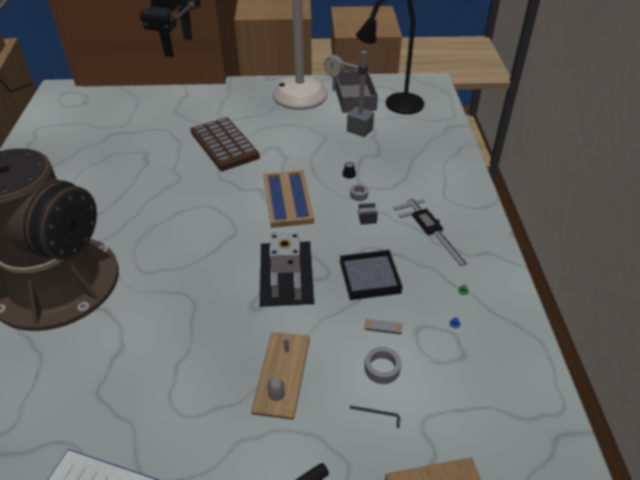

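The scene view shows everything clear of the arm: block on parallels at (355,205), tray (265,248), slots block (438,327), stand (296,125, thick post at (288,100)), large ring (211,157), small ring (347,381). The side view agrees. Next I fit the poses to silhouettes in both views.

```bash
cat > h.py <<'E'
import numpy as np, cv2
from scipy.optimize import minimize
from cell import env, eyes
def proj(p,X):
    E=np.array(p["extrinsics"]); c=X@E[:3,:3].T+E[:3,3]
    return c[:,:2]/c[:,2:]*p["fx"]+[p["cx"],p["cy"]]
def box(a,b,z0,z1,x=0,y=0): return np.array([[x+i*a/2,y+j*b/2,z] for i in(-1,1) for j in(-1,1) for z in(z0,z1)],float)
def cyl(r,z0,z1,x=0,y=0):
    t=np.linspace(0,2*np.pi,40); return np.concatenate([np.c_[x+r*np.cos(t),y+r*np.sin(t),0*t+z] for z in(z0,z1)])
M=dict(manifold_block=[box(56,60,39,89)],transit_tray=[box(106,106,0,22)],parallels_block=[box(98,182,0,16)],
 gauge_stand=[box(72,166,0,12),cyl(14,0,43,0,-45),cyl(5,0,44,0,45)],ring_large=[cyl(32,0,24)],ring_small=[cyl(22,0,20)],
 loupe=[cyl(18,0,30)],leaf_gauge=[box(70,22,0,9)],parallel_a=[box(12,150,3,39)])
def sil(p,parts,q):
    c,s=np.cos(q[2]),np.sin(q[2]); R=np.array([[c,-s,0],[s,c,0],[0,0,1]])
    m=np.zeros((960,1280),np.uint8)
    for P in parts:
        u=proj(p,P@R.T+[q[0],q[1],0])*2+.5
        cv2.fillConvexPoly(m,np.round(cv2.convexHull(u.astype(np.float32))*16).astype(np.int32),255,cv2.LINE_AA,4)
    return m/255.
def fillmask(m):
    m=cv2.resize(m.astype(np.uint8),(1280,960),interpolation=cv2.INTER_LINEAR)
    c,_=cv2.findContours(m,cv2.RETR_EXTERNAL,cv2.CHAIN_APPROX_NONE)
    o=np.zeros_like(m); cv2.drawContours(o,[max(c,key=cv2.contourArea)],-1,1,-1); return o.astype(float)
def fit(name,views,q0s):
    """views: list of (picture, bool mask)"""
    F=[(p,fillmask(m)) for p,m in views]
    def cost(q):
        t=0
        for p,m in F:
            s=sil(p,M[name],q); t+=1-np.minimum(s,m).sum()/np.maximum(s,m).sum()
        return t/len(F)
    best=None
    for q in q0s:
        r=minimize(cost,q,method="Nelder-Mead",options=dict(initial_simplex=np.array(q)+np.array([[0,0,0],[12,0,0],[0,12,0],[0,0,.15]]),xatol=.02,fatol=1e-5,maxiter=200))
        if best is None or r.fun<best.fun: best=r
    return best.x,best.fun
def back(p,uv,z):
    E=np.array(p["extrinsics"]); R,t=E[:3,:3],E[:3,3]
    o=-R.T@t; d=R.T@np.array([(uv[0]-p["cx"])/p["fx"],(uv[1]-p["cy"])/p["fy"],1]); return (o+d*(z-o[2])/d[2])[:2]
E
python3 - <<'E'
from h import *
P=[eyes.read_camera(n) for n in("scene","side")]
for n in "manifold_block transit_tray parallels_block gauge_stand ring_large ring_small loupe leaf_gauge".split():
    V=[]
    for p in P:
        d=eyes.cut_out(n,p); V.append((p,d[0]["mask"],d[0]["score"]) if d else None)
    z=M[n][0][:,2].mean()
    for lab,W in (("scene",V[:1]),("side",V[1:]),("both",V)):
        W=[w for w in W if w]
        if not W: print(n,lab,"none");continue
        v,u=np.argwhere(W[0][1]).mean(0); c=back(W[0][0],(u,v),z)
        ys=[0] if n.startswith("ring") or n=="loupe" else [-.6,-.2,.2,.6]+([1.2,1.6,2.0] if M[n][0].ptp(0)[0]!=1 else []) if False else ([0] if n.startswith("ring") or n=="loupe" else [-1.2,-.8,-.4,0,.4,.8,1.2])
        q,f=fit(n,[w[:2] for w in W],[[*c,y] for y in ys])
        print(n,lab,[round(w[2],2) for w in W],np.round(q,2),round(np.degrees(q[2]),1),round(f,3))
E
```

```text
manifold_block scene [0.71] [4.6573e+02 2.6700e+00 1.0000e-02] 0.6 0.045
manifold_block side [0.66] [ 4.6571e+02 -5.0000e-02  2.0000e-02] 1.4 0.055
manifold_block both [0.71, 0.66] [4.6567e+02 1.8700e+00 2.0000e-02] 1.4 0.056
transit_tray scene [0.96] [ 6.3597e+02 -1.0720e+01  1.2000e-01] 7.1 0.028
transit_tray side [0.83] [ 6.3465e+02 -1.3200e+01  1.2000e-01] 7.1 0.037
transit_tray both [0.96, 0.83] [ 6.3546e+02 -1.1820e+01  1.3000e-01] 7.2 0.04
parallels_block scene [0.76] [4.6776e+02 2.4325e+02 1.2000e-01] 7.0 0.031
parallels_block side [0.58] [ 460.44 -230.34   -0.  ] -0.3 0.344
parallels_block both [0.76, 0.58] [4.6776e+02 2.4325e+02 1.2000e-01] 7.0 0.515
gauge_stand scene [0.63] [ 4.5895e+02 -2.3899e+02 -1.9000e-01] -11.1 0.081
gauge_stand side [0.79] [ 4.6030e+02 -2.3642e+02 -1.8000e-01] -10.4 0.048
gauge_stand both [0.63, 0.79] [ 4.6012e+02 -2.3666e+02 -1.8000e-01] -10.5 0.067
ring_large scene [0.6] [ 6.3548e+02 -2.3169e+02  1.8000e-01] 10.4 0.108
ring_large side [0.71] [ 6.4756e+02 -1.4555e+02  9.0000e-02] 4.9 0.609
ring_large both [0.6, 0.71] [ 6.3548e+02 -2.3169e+02  1.8000e-01] 10.4 0.554
ring_small scene [0.83] [6.3538e+02 2.5361e+02 7.0000e-02] 4.0 0.12
ring_small side [0.54] [6.3489e+02 2.5313e+02 8.0000e-02] 4.8 0.245
ring_small both [0.83, 0.54] [6.3531e+02 2.5341e+02 8.0000e-02] 4.5 0.183
loupe scene [0.81] [6.1837e+02 3.3636e+02 1.0000e-01] 5.8 0.296
loupe side [0.47] [6.1632e+02 3.3551e+02 1.3000e-01] 7.5 0.313
loupe both [0.81, 0.47] [6.1755e+02 3.3590e+02 2.3000e-01] 13.3 0.307
leaf_gauge scene [0.69] [ 6.4778e+02 -1.3954e+02 -2.1000e-01] -11.8 0.086
leaf_gauge side [0.73] [ 6.4759e+02 -1.4116e+02 -1.9000e-01] -10.9 0.116
leaf_gauge both [0.69, 0.73] [ 6.4783e+02 -1.4012e+02 -2.1000e-01] -11.8 0.115
```

```bash
python3 -m inch '[[[0,0,0],1,-1],[[0,0,0],1,-1],[[0,0,0],1,-1],[[0,0,0],1,-1],[[0,0,0],1,-1],[[0,0,0],1,-1],[[0,0,0],1,-1],[[0,0,0],1,-1],[[0,0,0],1,-1],[[0,0,0],1,-1]]'; python3 -m inch '[[[0,0,0],1,-1],[[0,0,0],1,-1],[[0,0,0],1,-1],[[0,0,0],1,-1],[[-0.8,0.35,0],0,-1],[[-0.8,0.35,0],0,-1],[[-0.8,0.35,0],0,-1],[[-0.8,0.35,0],0,-1],[[-0.8,0.35,0],0,-1],[[-0.8,0.35,0],0,-1]]'
python3 - <<'E'
from h import *
p=eyes.read_camera("wrist");print({k:p[k] for k in("fx","cx","cy")})
E
cat >> h.py <<'E'
def go(x,y,z,yawdeg,n=1):
    s=env.state(); e=s["eef_pos"]; w=s["tcp_rot"][2]; d=np.array([x,y,z])-e
    turn=-((yawdeg-np.degrees(w)+90)%180-90)/5
    print("t",round(s["t"],1),"at",e.round(1),"yaw",round(np.degrees(w),2),"open",round(s["opening"]*95,1),"grip",round(float(s["grip_force"]),1),"F",s["ft_force"].round(1))
    for nm,a in(("shift-now",w),("shift-after-turn",w-np.radians(turn*5))):
        print(nm,(np.array([d[0]*np.cos(a)+d[1]*np.sin(a),d[0]*np.sin(a)-d[1]*np.cos(a),-d[2]])/60).round(3))
    print("turn",round(turn,3))
E
python3 -c "
from h import *
go(465.7,1.5,130,91.2)"
```

```text
t: 3.15
eef_pos: [200.6, 592.0, 214.7]
tcp_rot: [3.142, -0.0, 1.939]
ft_force: [0.2, 0.6, 0.1]
opening: 1.001
grip_force: 0.0
t: 4.4
eef_pos: [333.5, 305.4, 214.9]
tcp_rot: [3.141, -0.0, 1.593]
ft_force: [0.7, 0.2, 0.1]
opening: 1.002
grip_force: 0.0
{'fx': 371.64829954431775, 'cx': 313.94196213877683, 'cy': 243.2139810821671}
t 4.5 at [334.9 301.6 214.7] yaw 91.21 open 95.1 grip 0.0 F [ 0.5 -0.1  0.6]
shift-now [-5.046  2.074  1.412]
shift-after-turn [-5.046  2.075  1.412]
turn 0.003
```

```bash
python3 -m inch '[[[-0.84,0.345,0],0,-1],[[-0.84,0.345,0],0,-1],[[-0.84,0.345,0],0,-1],[[-0.84,0.345,0],0,-1],[[-0.84,0.345,0],0,-1],[[-0.846,0.35,0],0,-1],[[0,0,0.5],0,-1],[[0,0,0.5],0,-1],[[0,0,0.41],0,-1],[[0,0,0],0,-1]]'
python3 - <<'E'
from h import *
go(465.7,1.5,59,91.2)
p=eyes.read_camera("wrist"); cv2.imwrite("pics/w1.png",p["pixels"][:,:,::-1]); print(np.array(p["extrinsics"]).round(3))
E
```

```text
t: 5.7
eef_pos: [463.6, 7.0, 129.0]
tcp_rot: [-3.139, -0.001, 1.593]
ft_force: [-0.3, -0.4, 0.6]
opening: 1.002
grip_force: 0.0
t 5.7 at [463.6   7.  129. ] yaw 91.27 open 95.2 grip 0.0 F [-0.3 -0.4  0.6]
shift-now [-0.092  0.033  1.167]
shift-after-turn [-0.092  0.033  1.167]
turn 0.014
[[ 1.00000e+00  2.20000e-02 -4.00000e-03 -4.63877e+02]
 [ 2.20000e-02 -9.64000e-01  2.64000e-01 -1.02130e+01]
 [ 2.00000e-03 -2.64000e-01 -9.65000e-01  3.09243e+02]
 [ 0.00000e+00  0.00000e+00  0.00000e+00  1.00000e+00]]
```

View pics/w1.png

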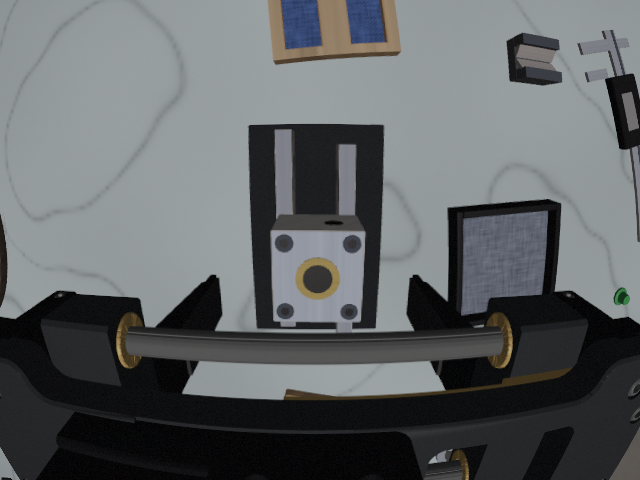

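The wrist view shows the block at (318,278), aligned with the tool, with both fingers clear. The parallels run up from it at (284,170) and (346,180).

```bash
cat >> h.py <<'E'
def wback(p,uv,z):
    E=np.array(p["extrinsics"]); R,t=E[:3,:3],E[:3,3]; u=np.array([uv[0]-p["cx"],uv[1]-p["cy"]]); r=np.hypot(*u)+1e-9; th=r/p["fx"]
    d=R.T@np.array([*(u/r*np.sin(th)),np.cos(th)]); o=-R.T@t; return (o+d*(z-o[2])/d[2])[:2]
E
python3 - <<'E'
from h import *
p=eyes.read_camera("wrist"); go(465.7,1.5,59,91.2)
for uv,z in [((271,231),89),((364,230),89),((271,322),89),((365,322),89),((318,278),89),((275,130),39),((291,130),39),((338,145),39),((355,145),39),((276,214),39),((293,214),39),((338,214),39),((355,214),39)]: print(uv,wback(p,uv,z).round(1))
E
```

```text
t 5.8 at [464.5   6.9 130.6] yaw 91.28 open 94.8 grip 0.0 F [ 0.1 -0.6  0. ]
shift-now [-0.091  0.017  1.194]
shift-after-turn [-0.091  0.018  1.194]
turn 0.016
(271, 231) [439.1  30.9]
(364, 230) [493.7  32.7]
(271, 322) [438.2 -28.8]
(365, 322) [498.3 -27.5]
(318, 278) [467.4   2.2]
(275, 130) [435.8  91.3]
(291, 130) [447.   91.4]
(338, 145) [479.8  81.5]
(355, 145) [491.7  82. ]
(276, 214) [437.   31.5]
(293, 214) [449.2  31.7]
(338, 214) [481.4  32.4]
(355, 214) [493.6  32.7]
```

```bash
python3 -m inch '[[[-0.083,0.035,0],0,-1],[[0,0,0.3],0,-1],[[0,0,0.4],0,-1],[[0,0,0.3],0,-1],[[0,0,0.19],0,-1],[[0,0,0],0,-1],[[0,0,0],0,1],[[0,0,0],0,1],[[0,0,0],0,1],[[0,0,0],0,1]]'
python3 -c "
from h import *
go(635.5,-12,120,97.1)"
```

```text
t: 7.05
eef_pos: [466.5, 2.0, 58.8]
tcp_rot: [3.141, -0.0, 1.593]
ft_force: [-0.7, 0.2, -0.0]
opening: 0.636
grip_force: 0.0
t 7.0 at [466.5   2.   58.8] yaw 91.28 open 60.4 grip 0.0 F [-0.7  0.2 -0. ]
shift-now [-0.296  2.811 -1.02 ]
shift-after-turn [-0.58   2.766 -1.02 ]
turn -1.164
```

```bash
python3 -m inch '[[[0,0,0],0,1],[[0,0,0],0,1],[[0,0,0],0,1],[[0,0,-0.1],0,1],[[0,0,-0.2],0,1],[[0,0,-0.3],0,1],[[0,0,-0.4],0,1],[[0,0,0],0,1],[[0,0,0],-0.6,1],[[0,0,0],-0.56,1]]'
python3 -c "
from h import *
go(635.5,-12,120,97.1)"
```

```text
t: 8.3
eef_pos: [466.1, 2.0, 118.0]
tcp_rot: [-3.141, -0.0, 1.696]
ft_force: [-0.1, -0.0, -5.1]
opening: 0.59
grip_force: 29.9
t 8.3 at [466.1   2.  118. ] yaw 97.17 open 56.1 grip 29.9 F [-0.1 -0.  -5.1]
shift-now [-0.584  2.772 -0.033]
shift-after-turn [-0.581  2.773 -0.033]
turn 0.014
```

```bash
python3 -m inch '[[[-0.05,0.25,0],0,1],[[-0.1,0.5,0],0,1],[[-0.12,0.6,0],0,1],[[-0.12,0.6,0],0,1],[[-0.11,0.5,0],0,1],[[-0.08,0.32,0],0,1],[[0,0,0],0,1],[[0,0,0.3],0,1],[[0,0,0.4],0,1],[[0,0,0.3],0,1]]'
python3 - <<'E'
from h import *
go(635.5,-12,27.8,97.1)
p=eyes.read_camera("wrist"); cv2.imwrite("pics/w2.png",p["pixels"][:,:,::-1])
E
```

```text
t: 9.55
eef_pos: [634.6, -11.9, 56.6]
tcp_rot: [-3.14, -0.001, 1.694]
ft_force: [-0.5, 0.6, -4.3]
opening: 0.587
grip_force: 29.9
t 9.6 at [634.6 -11.9  56.6] yaw 97.06 open 55.7 grip 29.9 F [-0.5  0.6 -4.3]
shift-now [-0.003  0.015  0.481]
shift-after-turn [-0.003  0.015  0.481]
turn -0.008
```

View pics/w2.png

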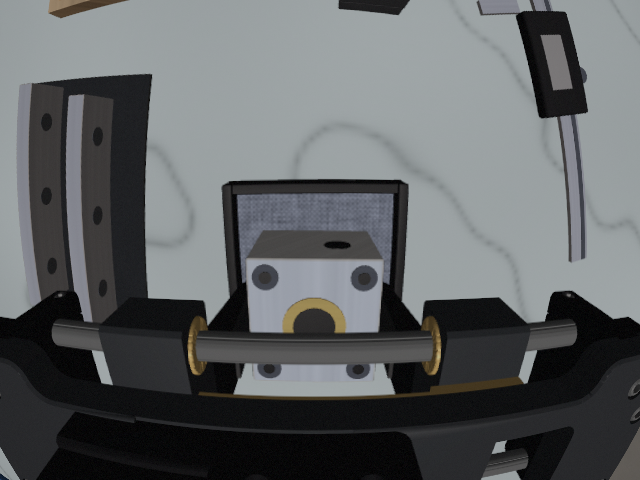

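The block is centred over the tray (inner span columns 232–400, block 247–382). Lowering it.

```bash
python3 -m inch '[[[0,0.015,0],0,1],[[0,0,0.2],0,1],[[0,0,0.12],0,1],[[0,0,0.05],0,1],[[0,0,0.02],0,1],[[0,0,0.02],0,1],[[0,0,0.02],0,1],[[0,0,0],0,1],[[0,0,0],0,1],[[0,0,0],0,1]]'
python3 -c "
from h import *
go(635.5,-12,27.8,97.1)"
```

```text
t: 10.85
eef_pos: [636.6, -12.0, 32.9]
tcp_rot: [3.141, -0.0, 1.694]
ft_force: [-0.6, -0.2, -4.1]
opening: 0.588
grip_force: 29.9
t 10.8 at [636.6 -12.   32.9] yaw 97.08 open 55.8 grip 29.9 F [-0.6 -0.2 -4.1]
shift-now [ 0.002 -0.018  0.085]
shift-after-turn [ 0.002 -0.018  0.085]
turn -0.004
```

```bash
python3 -m inch '[[[0,0,0.02],0,1],[[0,0,0.02],0,1],[[0,0,0.015],0,1],[[0,0,0.01],0,1],[[0,0,0.01],0,1],[[0,0,0.008],0,1],[[0,0,0],0,1],[[0,0,0],0,1],[[0,0,0],0,1],[[0,0,0],0,1]]'
python3 -c "
from h import *
go(635.5,-12,27.8,97.1)"
```

```text
t: 12.1
eef_pos: [636.5, -12.0, 27.9]
tcp_rot: [3.142, -0.0, 1.694]
ft_force: [0.3, 0.4, -4.8]
opening: 0.587
grip_force: 29.9
t 12.1 at [636.5 -12.   27.9] yaw 97.07 open 55.8 grip 29.9 F [ 0.3  0.4 -4.8]
shift-now [ 0.002 -0.017  0.001]
shift-after-turn [ 0.002 -0.017  0.001]
turn -0.005
```

```bash
python3 -m inch '[[[0,0,0.008],0,1],[[0,0,0.008],0,1],[[0,0,0],0,1],[[0,0,0],0,1],[[0,0,0],0,1],[[0,0,0],0,1],[[0,0,0],0,1],[[0,0,0],0,1],[[0,0,0],0,1],[[0,0,0],0,1]]'
python3 -c "
from h import *
go(635.5,-12,27.8,97.1)"
```

```text
t: 13.35
eef_pos: [636.6, -12.0, 27.8]
tcp_rot: [3.141, 0.0, 1.694]
ft_force: [-2.4, 0.4, 5.5]
opening: 0.588
grip_force: 29.9
t 13.3 at [636.6 -12.   27.8] yaw 97.08 open 55.8 grip 29.9 F [-2.4  0.4  5.5]
shift-now [ 0.002 -0.018 -0.   ]
shift-after-turn [ 0.002 -0.018 -0.   ]
turn -0.004
```

```bash
python3 -m inch '[[[0,0,0],0,-0.35],[[0,0,0],0,-0.35],[[0,0,0],0,-0.35],[[0,0,-0.1],0,-0.35],[[0,0,-0.3],0,-0.35],[[0,0,-0.6],0,-0.35],[[0,0,-0.6],0,-0.35],[[0,0,-0.3],0,-0.35],[[0.3,-0.5,0],0.6,0.15],[[0.6,-0.8,0],0.6,0.15]]'
python3 - <<'E'
from h import *
go(442,20,110,91.2)
P=[eyes.read_camera(n) for n in("scene","side")]
for p in P:
    for d in eyes.cut_out("parallel_a",p)[:3]:
        v,u=d["centre"]; c=back(p,(u,v),21)
        q,f=fit("parallel_a",[(p,d["mask"])],[[*c,y] for y in(-.1,0,.1)]); print(round(d["score"],2),c.round(),q.round(3),round(f,3))
w=eyes.read_camera("wrist"); cv2.imwrite("pics/w3.png",w["pixels"][:,:,::-1])
cv2.imwrite("pics/s3.png",P[0]["pixels"][:,:,::-1])
p=P[0]; d=eyes.cut_out("manifold_block",p); M["manifold_block"]=[box(56,60,8,58)]
print("block",fit("manifold_block",[(p,d[0]["mask"])],[[635,-12,.12]]))
E
```

```text
t: 14.6
eef_pos: [553.6, 34.4, 140.9]
tcp_rot: [3.141, -0.0, 1.586]
ft_force: [-0.0, -0.4, 0.3]
opening: 0.524
grip_force: 0.0
t 14.6 at [553.6  34.4 140.9] yaw 90.88 open 49.8 grip 0.0 F [-0.  -0.4  0.3]
shift-now [-0.212 -1.864  0.515]
shift-after-turn [-0.202 -1.865  0.515]
turn -0.064
0.87 [489.  10.] [4.87587e+02 8.57900e+00 2.80000e-02] 0.082
0.68 [443.  27.] [4.4229e+02 1.7573e+01 1.7000e-02] 0.086
0.84 [443.  16.] [4.41669e+02 1.88540e+01 3.30000e-02] 0.146
0.56 [485.  -0.] [4.8629e+02 9.5600e+00 3.4000e-02] 0.17
block (array([ 6.37356520e+02, -1.12129072e+01,  7.50491403e-02]), np.float64(0.05822592047612385))
```

View pics/w3.png

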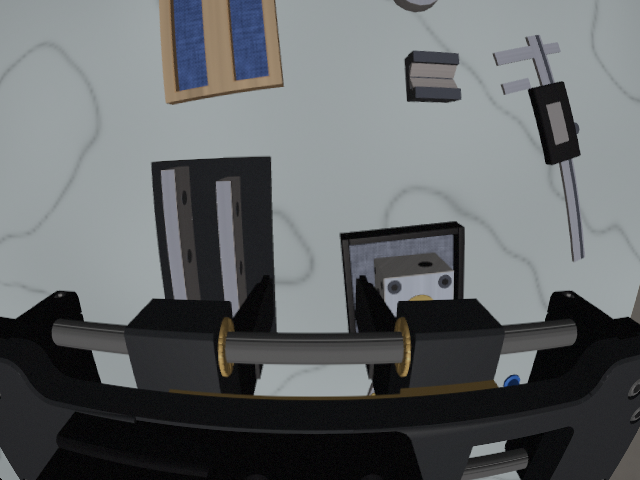

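The block lies level in the tray (block at (415,290) inside its walls) and the parallels stand undisturbed at (178,230) and (230,230).

```bash
python3 -m inch '[[[-0.21,-0.55,0],-0.14,0.15],[[-0.21,-0.55,0],0,0.15],[[0,0,0],0,0.15],[[0,0,0.4],0,0.15],[[0,0,0.4],0,0.15],[[0,0,0.2],0,0.15],[[0,0,0],0,0.15],[[0,0,0],0,0.15],[[0,0,0],0,0.15],[[0,0,0],0,0.15]]'
python3 - <<'E'
from h import *
go(487.8,8,17,91.6)
w=eyes.read_camera("wrist"); cv2.imwrite("pics/w4.png",w["pixels"][:,:,::-1])
E
```

```text
t: 16.15
eef_pos: [489.0, 7.9, 81.4]
tcp_rot: [3.141, 0.0, 1.602]
ft_force: [-0.9, -0.5, 0.6]
opening: 0.425
grip_force: 0.0
t 16.1 at [489.    7.9  81.4] yaw 91.78 open 40.4 grip 0.0 F [-0.9 -0.5  0.6]
shift-now [ 0.003 -0.019  1.073]
shift-after-turn [ 0.003 -0.019  1.073]
turn 0.035
```

View pics/w4.png

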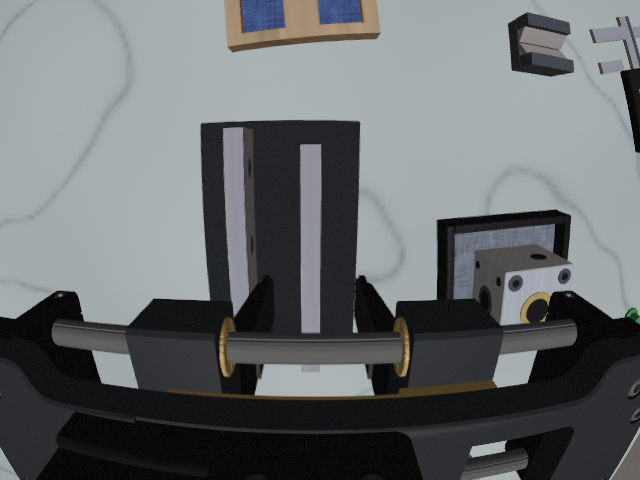

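The bar (columns 300–321) sits midway between the fingers, and the left finger clears the other bar. Descending to grip.

```bash
python3 -m inch '[[[0,-0.015,0.2],0.03,0.15],[[0,0,0.3],0,0.15],[[0,0,0.3],0,0.15],[[0,0,0.2],0,0.15],[[0,0,0.07],0,0.15],[[0,0,0],0,0.15],[[0,0,0],0,1],[[0,0,0],0,1],[[0,0,0],0,1],[[0,0,0],0,1]]'
python3 -m inch '[[[0,0,0],0,1],[[0,0,0],0,1],[[0,0,0],0,1],[[0,0,-0.1],0,1],[[0,0,-0.2],0,1],[[0,0,-0.3],0,1],[[0,0,-0.3],0,1],[[0,0,0],-0.5,1],[[0,0,0],-0.58,1],[[0,0,0],0,1]]'
python3 - <<'E'
from h import *
go(492.6,246.3,75,97)
w=eyes.read_camera("wrist"); cv2.imwrite("pics/w5.png",w["pixels"][:,:,::-1])
E
```

```text
t: 17.45
eef_pos: [487.7, 7.9, 16.9]
tcp_rot: [-3.141, -0.0, 1.599]
ft_force: [-1.1, -0.0, 4.5]
opening: 0.128
grip_force: 30.0
t: 18.7
eef_pos: [487.9, 7.8, 71.2]
tcp_rot: [3.141, 0.0, 1.693]
ft_force: [-0.6, -0.2, -5.5]
opening: 0.125
grip_force: 30.0
t 18.7 at [487.9   7.8  71.2] yaw 97.01 open 11.9 grip 30.0 F [-0.6 -0.2 -5.5]
shift-now [ 3.935  0.562 -0.063]
shift-after-turn [ 3.935  0.562 -0.063]
turn 0.002
```

View pics/w5.png

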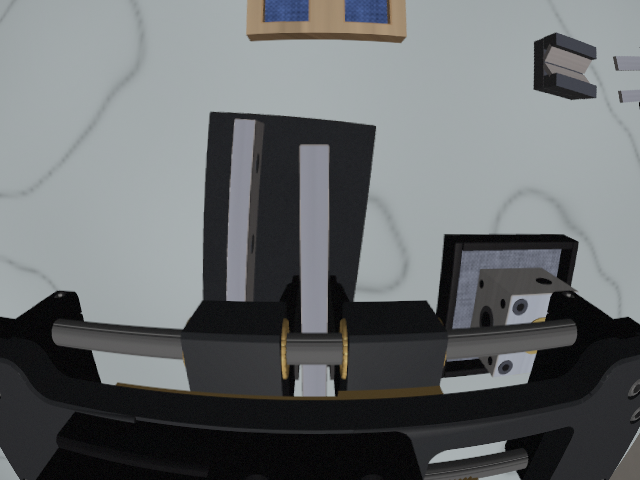

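The bar is held upright and in line (columns 300–330), the block's slots ahead at the top. Carrying over.

```bash
python3 -m inch '[[[0.3,0.04,0],0,1],[[0.5,0.08,0],0,1],[[0.6,0.08,0],0,1],[[0.7,0.1,0],0,1],[[0.7,0.1,0],0,1],[[0.6,0.08,0],0,1],[[0.35,0.05,0],0,1],[[0.185,0.032,0],0,1],[[0,0,0],0,1],[[0,0,0],0,1]]'
python3 - <<'E'
from h import *
go(492.6,246.3,20,97)
w=eyes.read_camera("wrist"); cv2.imwrite("pics/w6.png",w["pixels"][:,:,::-1])
# slot check by blue pixels in scene
p=eyes.read_camera("scene"); cv2.imwrite("pics/s6.png",p["pixels"][150:450,250:550,::-1].repeat(2,0).repeat(2,1))
E
```

```text
t: 20.0
eef_pos: [492.4, 245.4, 70.6]
tcp_rot: [-3.141, 0.0, 1.693]
ft_force: [0.2, -0.0, -4.1]
opening: 0.125
grip_force: 30.0
t 20.0 at [492.4 245.4  70.6] yaw 96.98 open 11.8 grip 30.0 F [ 0.2 -0.  -4.1]
shift-now [0.014 0.005 0.844]
shift-after-turn [0.014 0.005 0.844]
turn -0.005
```

View pics/w6.png

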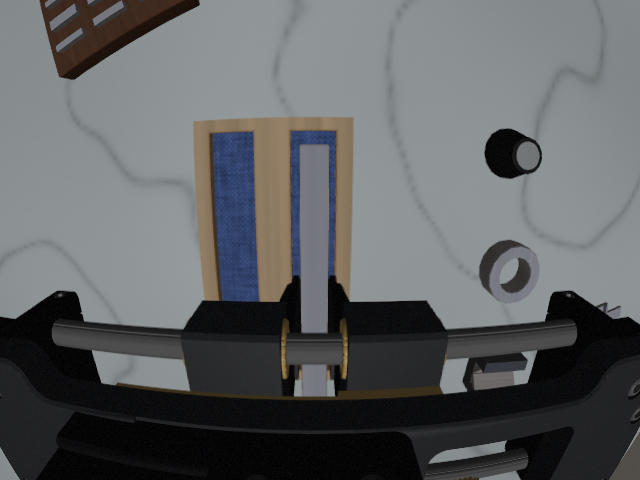

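View pics/s6.png

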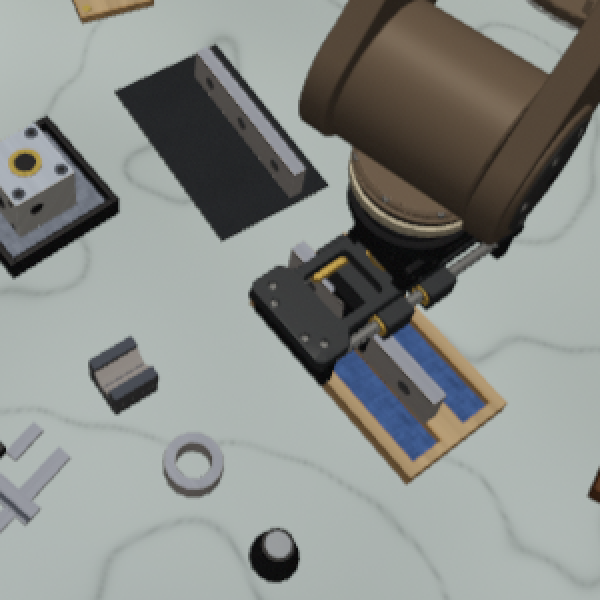

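Wrist: the bar (300–329) is centred across the right slot (290–337). I check it lengthwise and refine the block pose.

```bash
python3 - <<'E'
from h import *
w=eyes.read_camera("wrist")
print("bar end",wback(w,(314,145),92.6),"slot end",wback(w,(313,131),16),wback(w,(313,131),6))
print([ (uv,wback(w,uv,16).round(1)) for uv in((194,122),(353,118),(291,131),(336,130),(211,133),(253,132))])
q=np.array([467.8,243.3]);a=np.radians(7);R=np.array([[np.cos(a),-np.sin(a)],[np.sin(a),np.cos(a)]])
print([(q+R@v).round(1) for v in([-49,91],[49,91],[11,83],[39,83],[-39,83],[-11,83])])
E
```

```text
bar end [484.37731276 319.35714666] slot end [482.7239946  327.45906509] [482.64724562 327.7987011 ]
[((194, 122), array([408.9, 326.6])), ((353, 118), array([505.5, 338.4])), ((291, 131), array([469.7, 326. ])), ((336, 130), array([496.3, 329.8])), ((211, 133), array([420.7, 320.4])), ((253, 132), array([446.9, 323.1]))]
[array([408.1, 327.7]), array([505.3, 339.6]), array([468.6, 327. ]), array([496.4, 330.4]), array([419. , 320.9]), array([446.8, 324.3])]
```

```bash
python3 -m inch '[[[0,0,0.15],0,1],[[0,0,0.25],0,1],[[0,0,0.2],0,1],[[0,0,0.12],0,1],[[0,0,0.05],0,1],[[0,0,0.02],0,1],[[0,0,0.02],0,1],[[0,0,0.01],0,1],[[0,0,0],0,1],[[0,0,0],0,1]]'
python3 -m inch '[[[0,0,0.01],0,1],[[0,0,0.01],0,1],[[0,0,0.008],0,1],[[0,0,0],0,1],[[0,0,0],0,1],[[0,0,0],0,1],[[0,0,0],0,1],[[0,0,0],0,1],[[0,0,0],0,1],[[0,0,0],0,1]]'
python3 -c "
from h import *
go(492.6,246.3,20,97)"
```

```text
t: 21.4
eef_pos: [492.5, 246.3, 21.6]
tcp_rot: [3.141, -0.0, 1.693]
ft_force: [0.2, -0.4, -4.2]
opening: 0.124
grip_force: 30.0
t: 22.65
eef_pos: [492.4, 246.3, 19.9]
tcp_rot: [3.142, -0.0, 1.693]
ft_force: [-2.3, -1.5, 1.6]
opening: 0.126
grip_force: 30.0
t 22.6 at [492.4 246.3  19.9] yaw 97.02 open 11.9 grip 30.0 F [-2.3 -1.5  1.6]
shift-now [-0.     0.003 -0.002]
shift-after-turn [-0.     0.003 -0.002]
turn 0.005
```

```bash
python3 -m inch '[[[0,0,0],0,0.37],[[0,0,0],0,0.37],[[0,0,-0.1],0,0.37],[[0,0,-0.3],0,0.3],[[0,0,-0.5],0,0.3],[[0,0,-0.4],0,0.2],[[0,0,0],0.54,0.15],[[0,0,0],0.54,0.15],[[-0.3,-0.07,0],0,0.15],[[-0.6,-0.15,0],0,0.15]]'
python3 -m inch '[[[-0.7,-0.17,0],0,0.15],[[-0.7,-0.17,0],0,0.15],[[-0.7,-0.17,0],0,0.15],[[-0.5,-0.13,0],0,0.15],[[-0.29,-0.07,0],0,0.15],[[0,0,0],0,0.15],[[0,0,0.2],0,0.15],[[0,0,0],0,0.15],[[0,0,0],0,0.15],[[0,0,0],0,0.15]]'
python3 - <<'E'
from h import *
go(442.8,17.5,17,91.6)
w=eyes.read_camera("wrist"); cv2.imwrite("pics/w7.png",w["pixels"][:,:,::-1])
E
```

```text
t: 23.9
eef_pos: [480.4, 191.1, 97.9]
tcp_rot: [3.141, -0.0, 1.602]
ft_force: [0.2, -0.8, -0.1]
opening: 0.425
grip_force: 0.0
t: 25.15
eef_pos: [443.2, 17.7, 85.8]
tcp_rot: [3.141, -0.0, 1.6]
ft_force: [0.2, 0.5, 0.9]
opening: 0.425
grip_force: 0.0
t 25.1 at [443.2  17.7  85.8] yaw 91.66 open 40.3 grip 0.0 F [0.2 0.5 0.9]
shift-now [-0.003 -0.007  1.147]
shift-after-turn [-0.003 -0.007  1.147]
turn 0.012
```

View pics/w7.png

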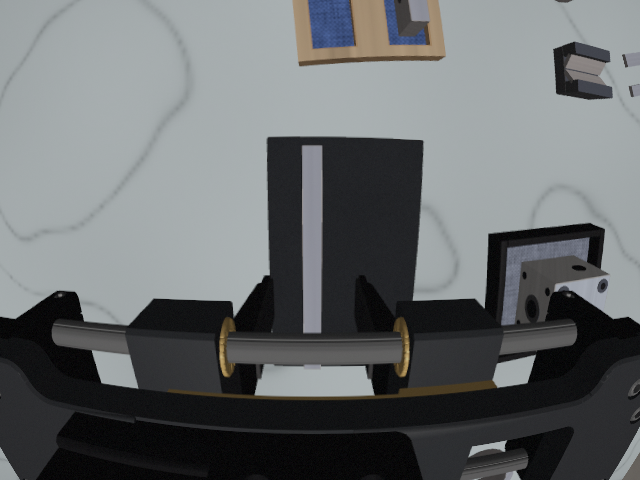

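The first bar stands in its slot at (412,15), and the second (columns 302–322) lies between the fingers. Grip and lift.

```bash
python3 -m inch '[[[0,-0.007,0.3],0,0.15],[[0,0,0.35],0,0.15],[[0,0,0.3],0,0.15],[[0,0,0.14],0,0.15],[[0,0,0.057],0,0.15],[[0,0,0],0,0.15],[[0,0,0],0,1],[[0,0,0],0,1],[[0,0,0],0,1],[[0,0,0],0,1]]'
python3 -m inch '[[[0,0,0],0,1],[[0,0,0],0,1],[[0,0,0],0,1],[[0,0,-0.1],0,1],[[0,0,-0.2],0,1],[[0,0,-0.3],0,1],[[0,0,-0.3],0,1],[[0,0,0],-0.5,1],[[0,0,0],-0.57,1],[[0,0,0],0,1]]'
python3 -c "
from h import *
go(443,240.2,70,97)"
```

```text
t: 26.45
eef_pos: [442.6, 17.4, 17.1]
tcp_rot: [3.142, -0.0, 1.599]
ft_force: [-0.9, -0.3, 3.8]
opening: 0.125
grip_force: 30.0
t: 27.7
eef_pos: [442.7, 17.4, 71.5]
tcp_rot: [3.141, 0.0, 1.692]
ft_force: [-0.3, -0.6, -4.1]
opening: 0.126
grip_force: 30.0
t 27.7 at [442.7  17.4  71.5] yaw 96.96 open 12.0 grip 30.0 F [-0.3 -0.6 -4.1]
shift-now [3.686 0.455 0.025]
shift-after-turn [3.685 0.458 0.025]
turn -0.009
```

```bash
python3 -m inch '[[[0.3,0.04,0],0,1],[[0.5,0.06,0],0,1],[[0.6,0.08,0],0,1],[[0.6,0.08,0],0,1],[[0.6,0.08,0],0,1],[[0.55,0.06,0],0,1],[[0.35,0.04,0],0,1],[[0.185,0.015,0],0,1],[[0,0,0],0,1],[[0,0,0],0,1]]'
python3 - <<'E'
from h import *
go(443,240.2,20,97)
w=eyes.read_camera("wrist"); cv2.imwrite("pics/w8.png",w["pixels"][:,:,::-1])
E
```

```text
t: 28.95
eef_pos: [442.9, 239.5, 71.0]
tcp_rot: [-3.141, 0.0, 1.692]
ft_force: [0.8, -0.3, -4.4]
opening: 0.123
grip_force: 30.0
t 28.9 at [442.9 239.5  71. ] yaw 96.93 open 11.7 grip 30.0 F [ 0.8 -0.3 -4.4]
shift-now [0.012 0.003 0.85 ]
shift-after-turn [0.012 0.003 0.85 ]
turn -0.014
```

View pics/w8.png

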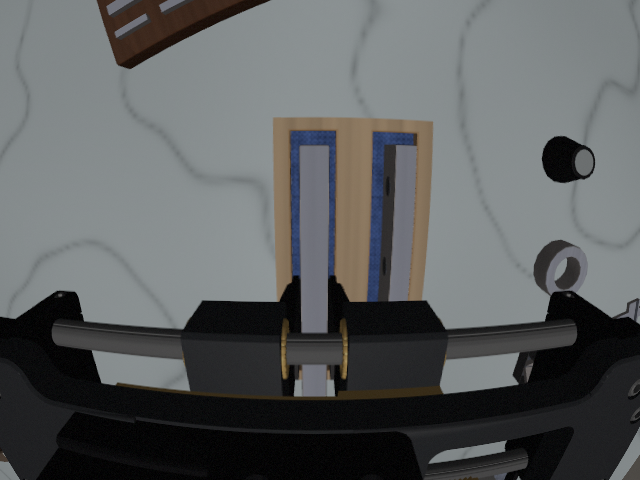

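The bar (300–329) is centred in the left slot (291–337) and its end leaves a margin; the first bar stands in the right slot. Lowering.

```bash
python3 -m inch '[[[0,0,0.15],0,1],[[0,0,0.25],0,1],[[0,0,0.2],0,1],[[0,0,0.12],0,1],[[0,0,0.05],0,1],[[0,0,0.02],0,1],[[0,0,0.02],0,1],[[0,0,0.01],0,1],[[0,0,0],0,1],[[0,0,0],0,1]]'
python3 -m inch '[[[0,0,0.01],0,1],[[0,0,0.01],0,1],[[0,0,0.01],0,1],[[0,0,0.005],0,1],[[0,0,0],0,1],[[0,0,0],0,1],[[0,0,0],0,1],[[0,0,0],0,1],[[0,0,0],0,1],[[0,0,0],0,1]]'
```

```text
t: 30.25
eef_pos: [443.0, 240.2, 21.9]
tcp_rot: [3.141, -0.0, 1.693]
ft_force: [-0.0, 0.3, -4.1]
opening: 0.125
grip_force: 30.0
t: 31.5
eef_pos: [443.0, 240.2, 20.2]
tcp_rot: [3.141, -0.0, 1.693]
ft_force: [-2.4, -1.4, 6.8]
opening: 0.124
grip_force: 30.0
```

```bash
python3 -m inch '[[[0,0,0],0,0.37],[[0,0,0],0,0.37],[[0,0,-0.1],0,0.37],[[0,0,-0.3],0,0.3],[[0,0,-0.5],0,0.2],[[0,0,-0.4],0,0],[[0,0.3,0],0,-0.47],[[-0.05,0.5,0],0,-0.47],[[-0.05,0.6,0],0,-0.47],[[-0.05,0.6,0],0,-0.47]]'
python3 -m inch '[[[-0.02,0.6,0],0,-0.47],[[0,0.4,0],0,-0.47],[[0,0.21,0],0,-0.47],[[0,0,0],0,-0.47],[[0,0,0],0,-0.47],[[0,0,0],0,-0.47],[[0,0,0],0,-0.47],[[0,0,0],0,-0.47],[[0,0,0],0,-0.47],[[0,0,0],0,-0.47]]'
python3 - <<'E'
from h import *
go(635.3,253.4,5,97)
w=eyes.read_camera("wrist"); cv2.imwrite("pics/w9.png",w["pixels"][:,:,::-1])
for d in eyes.cut_out("ring_small",w)[:2]:
    a=np.argwhere(d["mask"]); v,u=(a.min(0)+a.max(0))/2; print(d["score"],a.min(0),a.max(0),wback(w,(u,v),20),wback(w,(u,v),10))
w=eyes.read_camera("scene")
for d in eyes.cut_out("ring_large",w)[:1]: print(d["score"],fit("ring_large",[(w,d["mask"])],[[635.5,-232,0]]))
E
```

```text
t: 32.75
eef_pos: [564.3, 245.8, 98.2]
tcp_rot: [3.141, -0.0, 1.693]
ft_force: [-0.6, -0.9, -0.4]
opening: 0.734
grip_force: 0.0
t: 34.0
eef_pos: [635.3, 253.4, 97.7]
tcp_rot: [-3.142, -0.0, 1.692]
ft_force: [-0.1, 0.0, 0.7]
opening: 0.734
grip_force: 0.0
t 34.0 at [635.3 253.4  97.7] yaw 96.97 open 69.7 grip 0.0 F [-0.1  0.   0.7]
shift-now [-0.000e+00 -1.000e-03  1.545e+00]
shift-after-turn [-0.000e+00 -1.000e-03  1.545e+00]
turn -0.006
0.74 [218 282] [281 343] [634.75523711 255.79699243] [635.06060598 252.89242481]
0.89 (array([ 6.35855419e+02, -2.29331671e+02,  2.70051647e-02]), np.float64(0.12553423768724514))
```

View pics/w9.png

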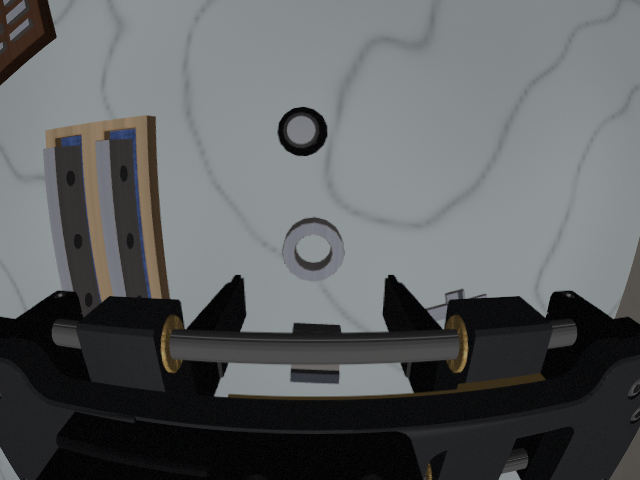

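Both bars stand in their slots (left); the small ring at (313,250) is centred between the fingers, with loupe and V-block clear. Descend and grip.

```bash
python3 -m inch '[[[0,0,0.3],0,-0.47],[[0,0,0.4],0,-0.47],[[0,0,0.4],0,-0.47],[[0,0,0.25],0,-0.47],[[0,0,0.13],0,-0.47],[[0,0,0.06],0,-0.47],[[0,0,0],0,-0.47],[[0,0,0],0,1],[[0,0,0],0,1],[[0,0,0],0,1]]'
python3 -m inch '[[[0,0,0],0,1],[[0,0,0],0,1],[[0,0,0],0,1],[[0,0,0],0,1],[[0,0,0],0,1],[[0,0,-0.1],0,1],[[0,0,-0.3],0,1],[[0,0,-0.5],0,1],[[0,0,-0.5],0,1],[[0,0,-0.4],0,1]]'
python3 - <<'E'
from h import *
a=np.radians(-10.5);q=np.array([460.1,-236.7]);print("thin",q+45*np.array([-np.sin(a),np.cos(a)]),"thick",q-45*np.array([-np.sin(a),np.cos(a)]))
go(468.3,-192.4,115,79.5)
E
```

```text
t: 35.45
eef_pos: [635.5, 253.5, 5.6]
tcp_rot: [3.141, -0.0, 1.693]
ft_force: [1.4, 0.2, -0.2]
opening: 0.474
grip_force: 0.0
t: 36.7
eef_pos: [635.6, 253.5, 115.8]
tcp_rot: [3.14, -0.0, 1.693]
ft_force: [-1.0, 0.7, -2.9]
opening: 0.448
grip_force: 30.0
thin [ 468.30059865 -192.45352916] thick [ 451.89940135 -280.94647084]
t 36.7 at [635.6 253.5 115.8] yaw 96.98 open 42.6 grip 30.0 F [-1.   0.7 -2.9]
shift-now [-7.038 -3.671  0.013]
shift-after-turn [-7.816 -1.388  0.013]
turn 3.496
```

```bash
python3 -m inch '[[[-0.2,-0.104,0],0,1],[[-0.4,-0.209,0],0,1],[[-0.6,-0.313,0],0,1],[[-0.7,-0.365,0],0,1],[[-0.75,-0.391,0],0,1],[[-0.75,-0.391,0],0,1],[[-0.75,-0.391,0],0,1],[[-0.75,-0.391,0],0,1],[[-0.7,-0.365,0],0,1],[[-0.6,-0.313,0],0,1]]'
python3 -m inch '[[[-0.4,-0.209,0],0,1],[[-0.3,-0.156,0],0,1],[[-0.138,-0.073,0],0,1],[[0,0,0],0,1],[[0,0,0],0,1],[[0,0,0],0,1],[[0,0,0],0,1],[[0,0,0],0,1],[[0,0,0],0,1],[[0,0,0],0,1]]'
python3 - <<'E'
from h import *
go(468.3,-192.4,17.5,97)
p=eyes.read_camera("side"); cv2.imwrite("pics/s10.png",cv2.resize(p["pixels"][280:440,200:420,::-1],None,fx=3,fy=3))
w=eyes.read_camera("wrist"); cv2.imwrite("pics/w10.png",w["pixels"][:,:,::-1])
p0=cv2.imread("pics/side0.png"); print(proj(p,np.array([[468.3,-192.4,12],[468.3,-192.4,46],[451.9,-281,12],[451.9,-281,46]])).round(1))
p=eyes.read_camera("scene");print(proj(p,np.array([[468.3,-192.4,12],[468.3,-192.4,46],[451.9,-281,12],[451.9,-281,46]])).round(1))
b=cv2.imread("pics/scene0.png")[85:165,250:340]; c=p0[320:425,240:330]
cv2.imwrite("pics/posts.png",np.hstack([cv2.resize(b,(400,400*80//90)),cv2.resize(c,(305,356))]))
E
```

```text
t: 37.95
eef_pos: [486.2, -141.0, 112.7]
tcp_rot: [-3.141, -0.001, 1.692]
ft_force: [0.2, 0.3, -1.9]
opening: 0.447
grip_force: 30.0
t: 39.2
eef_pos: [468.0, -192.5, 113.3]
tcp_rot: [3.141, -0.0, 1.692]
ft_force: [0.7, 0.8, -2.0]
opening: 0.451
grip_force: 30.0
t 39.2 at [ 468.  -192.5  113.3] yaw 96.97 open 42.8 grip 30.0 F [ 0.7  0.8 -2. ]
shift-now [1.000e-03 5.000e-03 1.596e+00]
shift-after-turn [1.000e-03 5.000e-03 1.596e+00]
turn -0.005
[[286.5 349.2]
 [285.6 337.6]
 [276.3 392.9]
 [275.2 381.6]]
[[302.  139. ]
 [301.7 126.3]
 [288.  106.4]
 [287.3  93.5]]Traceback (most recent call last):
  File "<stdin>", line 8, in <module>
    return _nx.concatenate(arrs, 1, dtype=dtype, casting=casting)
           ~~~~~~~~~~~~~~~^^^^^^^^^^^^^^^^^^^^^^^^^^^^^^^^^^^^^^^
ValueError: all the input array dimensions except for the concatenation axis must match exactly, but along dimension 0, the array at index 0 has size 355 and the array at index 1 has size 356
```

```bash
python3 - <<'E'
import cv2,numpy as np
out=[]
for f,(r,c),pts in(("scene0",(80,250),[(302,139),(301.7,126.3),(288,106.4),(287.3,93.5)]),("side0",(325,240),[(286.5,349.2),(285.6,337.6),(276.3,392.9),(275.2,381.6)])):
    b=cv2.resize(cv2.imread(f"pics/{f}.png")[r:r+100,c:c+90],None,fx=4.4,fy=4.4,interpolation=cv2.INTER_CUBIC)
    for u,v in pts: cv2.circle(b,(int((u-c+.5)*4.4),int((v-r+.5)*4.4)),3,(0,0,255),-1)
    out.append(b)
cv2.imwrite("pics/posts.png",np.hstack(out))
E
```

```text
(no output)
```

View pics/posts.png

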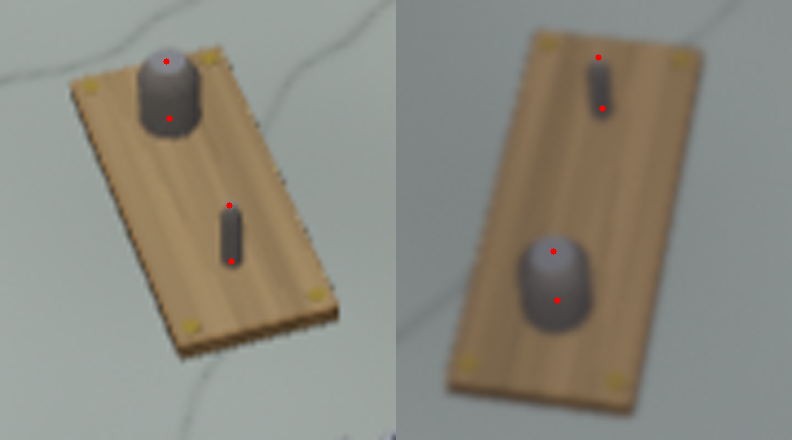

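The projected post axes (red dots) fall on both posts in both views to about 1 px. The ring is 8 mm loose on its post, so I lower it.

```bash
python3 -m inch '[[[0,0,0.2],0,1],[[0,0,0.3],0,1],[[0,0,0.3],0,1],[[0,0,0.2],0,1],[[0,0,0.1],0,1],[[0,0,0.06],0,1],[[0,0,0.06],0,1],[[0,0,0],0,1],[[0,0,0],0,1],[[0,0,0],0,1]]'
python3 -c "
from h import *
go(468.3,-192.4,17.5,97)"
```

```text
t: 40.6
eef_pos: [468.1, -192.5, 40.3]
tcp_rot: [3.141, 0.0, 1.693]
ft_force: [0.3, 0.3, -2.0]
opening: 0.448
grip_force: 30.0
t 40.6 at [ 468.1 -192.5   40.3] yaw 96.98 open 42.5 grip 30.0 F [ 0.3  0.3 -2. ]
shift-now [0.001 0.003 0.38 ]
shift-after-turn [0.001 0.003 0.38 ]
turn -0.004
```

```bash
python3 -m inch '[[[0,0,0.1],0,1],[[0,0,0.12],0,1],[[0,0,0.07],0,1],[[0,0,0.03],0,1],[[0,0,0.02],0,1],[[0,0,0.01],0,1],[[0,0,0.01],0,1],[[0,0,0.01],0,1],[[0,0,0],0,1],[[0,0,0],0,1]]'
python3 -m inch '[[[0,0,0.008],0,1],[[0,0,0.008],0,1],[[0,0,0],0,1],[[0,0,0],0,1],[[0,0,0],0,1],[[0,0,0],0,1],[[0,0,0],0,1],[[0,0,0],0,1],[[0,0,0],0,1],[[0,0,0],0,1]]'
python3 -c "
from h import *
go(468.3,-192.4,17.5,97)"
```

```text
t: 41.85
eef_pos: [468.0, -192.5, 17.9]
tcp_rot: [3.141, -0.0, 1.693]
ft_force: [0.5, 0.5, -1.9]
opening: 0.452
grip_force: 30.0
t: 43.1
eef_pos: [468.1, -192.5, 17.5]
tcp_rot: [3.141, 0.0, 1.693]
ft_force: [-2.5, 1.3, 8.3]
opening: 0.448
grip_force: 30.0
t 43.1 at [ 468.1 -192.5   17.5] yaw 96.98 open 42.5 grip 30.0 F [-2.5  1.3  8.3]
shift-now [ 0.001  0.004 -0.   ]
shift-after-turn [ 0.001  0.004 -0.   ]
turn -0.005
```

```bash
python3 -m inch '[[[0,0,0],0,-0.26],[[0,0,0],0,-0.26],[[0,0,0],0,-0.26],[[0,0,-0.1],0,-0.26],[[0,0,-0.3],0,-0.26],[[0,0,-0.5],0,-0.26],[[0,0,-0.5],0,-0.26],[[0,0,0],0,-1],[[-0.1,0.3,0],0,-1],[[-0.2,0.5,0],0,-1]]'
python3 -m inch '[[[-0.2,0.6,0],0,-1],[[-0.2,0.6,0],0,-1],[[-0.17,0.4,0],0,-1],[[-0.1,0.295,0],0,-1],[[0,0,0],0,-1],[[0,0,0],0,-1],[[0,0,0],0,-1],[[0,0,0],0,-1],[[0,0,0],0,-1],[[0,0,0],0,-1]]'
python3 - <<'E'
from h import *
go(635.7,-230.5,5,97)
w=eyes.read_camera("wrist"); cv2.imwrite("pics/w11.png",w["pixels"][:,:,::-1])
for d in eyes.cut_out("ring_large",w)[:2]:
    a=np.argwhere(d["mask"]); v,u=(a.min(0)+a.max(0))/2; print(round(d["score"],2),a.min(0),a.max(0),wback(w,(u,v),24),wback(w,(u,v),12))
p=eyes.read_camera("side")
for d in eyes.cut_out("ring_large",p)[:2]: print(round(d["score"],2),d["centre"],fit("ring_large",[(p,d["mask"])],[[635.5,-230,0]]))
p=eyes.read_camera("scene")
for d in eyes.boxes_of("ring_small",p)[:2]: print(d)
print(proj(p,np.array([[468.3,-192.4,22.]])))
E
```

```text
t: 44.35
eef_pos: [517.7, -204.4, 100.4]
tcp_rot: [-3.141, -0.001, 1.692]
ft_force: [0.2, -0.6, -0.0]
opening: 0.888
grip_force: 0.0
t: 45.6
eef_pos: [635.5, -230.6, 101.0]
tcp_rot: [3.141, -0.0, 1.693]
ft_force: [0.1, 0.5, -0.2]
opening: 1.001
grip_force: 0.0
t 45.6 at [ 635.5 -230.6  101. ] yaw 96.97 open 95.1 grip 0.0 F [ 0.1  0.5 -0.2]
shift-now [1.0e-03 3.0e-03 1.6e+00]
shift-after-turn [1.0e-03 3.0e-03 1.6e+00]
turn -0.005
0.63 [203 268] [295 359] [ 635.58216387 -227.59853243] [ 635.98137554 -231.0631166 ]
0.98 [358.9, 381.6] (array([ 6.35503519e+02, -2.30840120e+02, -1.22733976e-02]), np.float64(0.08324963659590356))
0.25 [380.7, 279.1] (array([ 635.5, -230. ,    0. ]), np.float64(1.0))
{'centre': [138.4, 301.4], 'score': 0.87}
[[301.89004553 135.33493446]]
```

The small ring is on the thin post (138,301), as predicted. All estimates for the large ring agree, so I descend.

```bash
python3 -m inch '[[[0,0,0.3],0,-1],[[0,0,0.4],0,-1],[[0,0,0.4],0,-1],[[0,0,0.3],0,-1],[[0,0,0.13],0,-1],[[0,0,0.07],0,-1],[[0,0,0],0,-1],[[0,0,0],0,1],[[0,0,0],0,1],[[0,0,0],0,1]]'
python3 -m inch '[[[0,0,0],0,1],[[0,0,0],0,1],[[0,0,0],0,1],[[0,0,0],0,1],[[0,0,0],0,1],[[0,0,-0.1],0,1],[[0,0,-0.3],0,1],[[0,0,-0.5],0,1],[[0,0,-0.5],0,1],[[0,0,-0.4],0,1]]'
python3 -c "
from h import *
go(451.9,-281,115,97)"
```

```text
t: 47.15
eef_pos: [635.7, -230.6, 5.2]
tcp_rot: [3.141, 0.0, 1.693]
ft_force: [0.1, -1.2, -0.5]
opening: 0.74
grip_force: 0.0
t: 48.4
eef_pos: [635.7, -230.7, 115.3]
tcp_rot: [3.14, 0.001, 1.693]
ft_force: [-0.4, 0.4, -2.3]
opening: 0.68
grip_force: 30.0
t 48.4 at [ 635.7 -230.7  115.3] yaw 96.98 open 64.6 grip 30.0 F [-0.4  0.4 -2.3]
shift-now [-0.46  -3.143  0.005]
shift-after-turn [-0.459 -3.143  0.005]
turn -0.004
```

```bash
python3 -m inch '[[[-0.03,-0.2,0],0,1],[[-0.06,-0.4,0],0,1],[[-0.08,-0.6,0],0,1],[[-0.09,-0.6,0],0,1],[[-0.09,-0.6,0],0,1],[[-0.06,-0.4,0],0,1],[[-0.03,-0.24,0],0,1],[[-0.02,-0.1,0],0,1],[[0,0,0],0,1],[[0,0,0],0,1]]'
python3 -m inch '[[[0,0,0.1],0,1],[[0,0,0.2],0,1],[[0,0,0.3],0,1],[[0,0,0.3],0,1],[[0,0,0.15],0,1],[[0,0,0.07],0,1],[[0,0,0.05],0,1],[[0,0,0.03],0,1],[[0,0,0],0,1],[[0,0,0],0,1]]'
python3 - <<'E'
from h import *
go(451.9,-281,17.2,97)
p=eyes.read_camera("side"); a=cv2.resize(p["pixels"][325:425,235:335,::-1],None,fx=4,fy=4)
s=eyes.read_camera("scene"); b=cv2.resize(s["pixels"][80:180,245:345,::-1],None,fx=4,fy=4); cv2.imwrite("pics/c12.png",np.hstack([a,b]))
E
```

```text
t: 49.65
eef_pos: [452.5, -280.7, 112.8]
tcp_rot: [3.141, 0.0, 1.693]
ft_force: [0.2, -0.0, -3.0]
opening: 0.681
grip_force: 30.0
t: 50.9
eef_pos: [452.0, -280.9, 41.1]
tcp_rot: [3.141, 0.0, 1.693]
ft_force: [0.2, 0.6, -2.6]
opening: 0.678
grip_force: 30.0
t 50.9 at [ 452.  -280.9   41.1] yaw 96.97 open 64.4 grip 30.0 F [ 0.2  0.6 -2.6]
shift-now [-0.001 -0.002  0.399]
shift-after-turn [-0.001 -0.002  0.399]
turn -0.005
```

```bash
python3 -m inch '[[[0,0,0.1],0,1],[[0,0,0.13],0,1],[[0,0,0.07],0,1],[[0,0,0.04],0,1],[[0,0,0.02],0,1],[[0,0,0.01],0,1],[[0,0,0.01],0,1],[[0,0,0.008],0,1],[[0,0,0],0,1],[[0,0,0],0,1]]'
python3 -m inch '[[[0,0,0.008],0,1],[[0,0,0.008],0,1],[[0,0,0],0,1],[[0,0,0],0,1],[[0,0,0],0,1],[[0,0,0],0,1],[[0,0,0],0,1],[[0,0,0],0,1],[[0,0,0],0,1],[[0,0,0],0,1]]'
python3 -c "
from h import *
go(451.9,-281,17.2,97)"
```

```text
t: 52.25
eef_pos: [452.0, -280.9, 17.7]
tcp_rot: [3.142, -0.0, 1.693]
ft_force: [0.1, 0.3, -3.0]
opening: 0.676
grip_force: 30.0
t: 53.5
eef_pos: [452.0, -280.9, 17.0]
tcp_rot: [3.141, 0.0, 1.693]
ft_force: [-2.1, 1.6, 5.2]
opening: 0.677
grip_force: 30.0
t 53.5 at [ 452.  -280.9   17. ] yaw 96.98 open 64.3 grip 30.0 F [-2.1  1.6  5.2]
shift-now [-0.001 -0.002 -0.003]
shift-after-turn [-0.001 -0.002 -0.003]
turn -0.005
```

Seated on the base. Release, rise and check everything.

```bash
python3 -m inch '[[[0,0,0],0,-0.75],[[0,0,0],0,-0.75],[[0,0,0],0,-0.75],[[0,0,-0.1],0,-0.75],[[0,0,-0.3],0,-0.75],[[0,0,-0.5],0,-0.75],[[0,0,-0.7],0,-0.75],[[0,0,-0.7],0,-0.75],[[0,0,-0.7],0,-0.75],[[0,0,0],0,-0.75]]'
python3 -m inch '[[[0.3,0.3,0],0,-0.75],[[0.5,0.5,0],0,-0.75],[[0.6,0.5,0],0,-0.75],[[0.6,0.5,0],0,-0.75],[[0.6,0.5,0],0,-0.75],[[0.3,0.3,0],0,-0.75],[[0,0,0],0,-0.75],[[0,0,0],0,-0.75],[[0,0,0],0,-0.75],[[0,0,0],0,-0.75]]'
python3 - <<'E'
from h import *
p=eyes.read_camera("side"); a=cv2.resize(p["pixels"][150:430,230:430,::-1],(400,560),interpolation=cv2.INTER_CUBIC)
s=eyes.read_camera("scene"); b=cv2.resize(s["pixels"][80:360,240:440,::-1],(400,560),interpolation=cv2.INTER_CUBIC); cv2.imwrite("pics/c13.png",np.hstack([a,b]))
for n in("loupe","leaf_gauge"):
    d=eyes.cut_out(n,s); print(n,d and fit(n,[(s,d[0]["mask"])],[[617,336,0] if n=="loupe" else [648,-140,-.2]])[0].round(1))
E
```

```text
t: 54.75
eef_pos: [452.8, -281.5, 199.8]
tcp_rot: [3.138, 0.004, 1.693]
ft_force: [0.1, -0.4, -0.6]
opening: 0.874
grip_force: 0.0
t: 56.0
eef_pos: [585.3, -89.9, 196.7]
tcp_rot: [3.142, -0.0, 1.691]
ft_force: [0.2, -0.4, 0.5]
opening: 0.877
grip_force: 0.0
loupe [617.4 336.2   0. ]
leaf_gauge [ 6.485e+02 -1.401e+02 -2.000e-01]
```

View pics/c13.png

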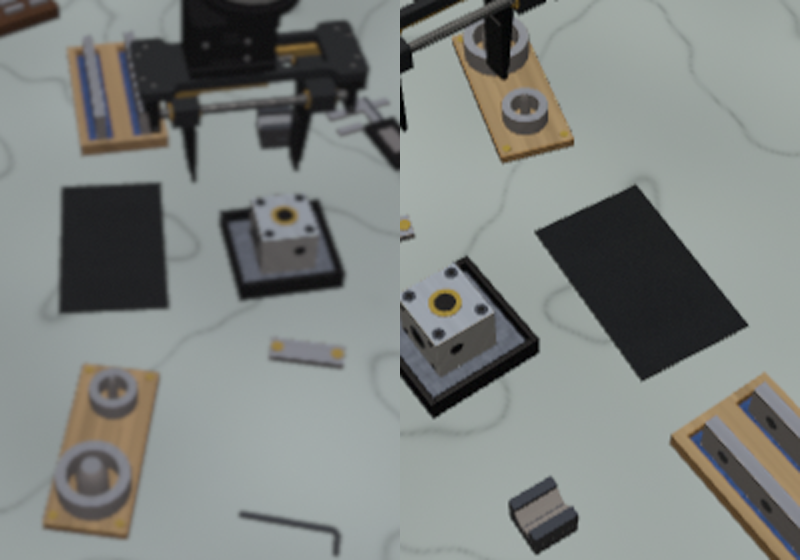

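The composite shows the block flat in the tray (285,235), both bars in their slots, and both rings seated on their posts (112,392 and 92,478). Loupe and leaf gauge have not moved.

```bash
python3 -c "
from cell import env
print(env.job_done())"
```

```text
the job is handed in; nothing more can be done
None
```

The job is done and handed in at about 56 s of the 115 s allowed: the block is flat in the tray, both parallels stand in their slots, both rings are on their posts, and the loupe and leaf gauge are where they were.

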